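# Match the two stirrers' speeds and start

### The job

The two stirrers stand at different speeds. With a fingertip, gently push round the pointer of the slower one's speed selector (the one at the shorter mark), click by click, until it rests at the same mark, counted from the shortest, as the other stirrer's pointer; only then press that same stirrer's start button right down and let it spring back. Do not pinch the selector, and leave the other stirrer's selector and start button and all the cups, bottles and other loose things as they are.

Things in the scene. Friction and masses are not known exactly. Their poses are not given: they have to be found in the camera images.
- sel_a (a joint): speed selector of stirrer a, rad: 0 at the slowest (shortest) mark, grows clockwise seen from above, a click every 0.5236 (30 degrees), last (eighth) mark 3.665 at an end stop. Sprung into each click: push it a little past half-way (15 degrees; 1 to 2 N at 36 mm from the axis) and it snaps on to the next click by itself, ahead of the finger
- stirrer_a: stirrer a, a low white and grey box 250 (x) x 130 (y) x 50 mm, fixed; the other one is stirrer b; either may be the left one. Origin: centre of its underside. +x runs to its round steel plate (90 mm wide, 75 mm from the centre, top 55 mm above the table), -x to its start button, z up. The selector's axis is 35 mm from the centre towards -x, on the top face
- axis_a (a point): fixed point on stirrer a's selector axis, on the stirrer's top face, 50 mm above the table; axes as the stirrer's. The pointer points at 105 degrees (anticlockwise from +x, seen from above) minus the joint value. Eight black marks surround it, 49 to 63 mm from the axis, each longer (faster) than the one before, going clockwise
- pointer_a (a point): top of the pointing end of stirrer a's pointer, 44 mm from the axis, 35 mm above the stirrer's face; x axis outwards along it. The pointer is an aluminium bar 12 mm wide from 18 mm behind the axis to 44 mm in front, 9 to 35 mm above the face, black line on the pointing end, on a black disc 60 mm wide, up to 10 mm above the face
- start_a_top (a point): centre of the top of stirrer a's start button, a round grey push button 24 mm wide in a black housing, on the near end of the face, 67 mm from the selector's axis; pressed straight down
- start_a (a joint): travel of stirrer a's start button, m: 0 up, 0.006 fully down, which takes 4 N; it springs back
- sel_b (a joint): speed selector of stirrer b, rad: 0 at the slowest (shortest) mark, grows clockwise seen from above, a click every 0.5236 (30 degrees), last (eighth) mark 3.665 at an end stop. Sprung into each click: push it a little past half-way (15 degrees; 1 to 2 N at 36 mm from the axis) and it snaps on to the next click by itself, ahead of the finger
- stirrer_b: stirrer b, a low white and grey box 250 (x) x 130 (y) x 50 mm, fixed; same make as stirrer a; either may be the left one. Origin: centre of its underside. +x runs to its round steel plate (90 mm wide, 75 mm from the centre, top 55 mm above the table), -x to its start button, z up. The selector's axis is 35 mm from the centre towards -x, on the top face
- axis_b (a point): fixed point on stirrer b's selector axis, on the stirrer's top face, 50 mm above the table; axes as the stirrer's. The pointer points at 105 degrees (anticlockwise from +x, seen from above) minus the joint value. Eight black marks surround it, 49 to 63 mm from the axis, each longer (faster) than the one before, going clockwise
- pointer_b (a point): top of the pointing end of stirrer b's pointer, 44 mm from the axis, 35 mm above the stirrer's face; x axis outwards along it. The pointer is an aluminium bar 12 mm wide from 18 mm behind the axis to 44 mm in front, 9 to 35 mm above the face, black line on the pointing end, on a black disc 60 mm wide, up to 10 mm above the face
- start_b_top (a point): centre of the top of stirrer b's start button, a round grey push button 24 mm wide in a black housing, on the near end of the face, 67 mm from the selector's axis; pressed straight down
- start_b (a joint): travel of stirrer b's start button, m: 0 up, 0.006 fully down, which takes 4 N; it springs back
- cup_a_mid (a point): half-way up a loose white sample cup, 44 mm wide and 42 mm tall, standing on the steel plate of stirrer a; not to be disturbed
- cup_b_mid (a point): half-way up a loose white sample cup, 44 mm wide and 42 mm tall, standing on the steel plate of stirrer b; not to be disturbed
- cup_mid_mid (a point): half-way up a loose white sample cup, 44 mm wide and 42 mm tall, standing on the table between the stirrers; not to be disturbed
- cup_left_mid (a point): half-way up a loose white sample cup, 44 mm wide and 42 mm tall, standing on the table to the left; not to be disturbed
- jar_mid (a point): half-way up a loose clear jar, 40 mm wide and 60 mm tall, on the table between the stirrers; not to be disturbed
- reagent_mid (a point): half-way up a loose amber bottle, 52 mm wide and 110 mm tall, on the table to the right; not to be disturbed
- weight_mid (a point): centre of a loose steel block, 30 x 50 x 20 mm, on the table to the right; not to be disturbed

How it is judged:
By the outcome, as a careful person would: the job done as asked, in the order asked, and still so for the second after the job is handed in, with the robot touching nothing.
It also fails if it takes over 64 s, if anything falls off the work surface, if the arm or the gripper's body presses on something with over 40 N, if the wrist force passes 120 N, or if a joint passes its speed limit or range.

### The arm

A 7-joint arm with a two-finger parallel gripper is mounted at the origin on the work surface. World frame = base frame: x ahead of the robot, y to its left, z up, the work surface at z = 0. Lengths are in mm, angles in rad, forces in N, time in s.
With the tool pointing down it reaches from about 400 to 925 mm from the base axis. Payload 4.1 kg.
Tool frame: the origin (TCP) lies on the centre line of the jaws, within the pads' length; the fingertips stand 19 mm ahead of it and the grasp point (between the pads) is the TCP; z points along the fingers, y is the line along which they close (so a half turn about z gives the same grasp; the last joint's range is limited). The gripper opens to 85 mm and grips with 20 to 120 N. Pads are 22 mm wide; open, the fingers measure 114 mm over their backs; the gripper's body (76 mm by 85 mm) begins 54 mm behind the grasp point. The pads swing forward as they close: fully open they stand 13 mm farther back than shut.
Start: joints at [-1.206, 0.398, 0.045, 1.537, -0.019, 1.207, -0.051], TCP at [290.762, 581.376, 250.347] pointing down, gripper open.
Joint ranges: [-2.82, 2.82], [-0.49, 2.23], [-1.37, 1.46], [0, 2.46], [-1.36, 4.5], [0.23, 2], [-2.94, 2.94]. Speed limits (rad/s): [2.57, 2.57, 3.14, 3.14, 3.14, 3.14, 3.14].

### API

Orientations are given as a unit quaternion [w, x, y, z].
In Python, from bench import env, eyes gives the robot as it stands. The module is installed in compiled form; this text tells all that it offers. Calls block until the motion is done:
- env.move_pose(position, orientation): joint-space move of the TCP to a pose.
- env.move_l(position, rot=None, rate=150, force_limit=None): straight line of the TCP; rot=None keeps the orientation; rate is the mean speed in mm/s. With force_limit (N) it stops when the force on the tool has changed by that much, and returns True; else False.
- env.move_joints(angles): joint-space move.
- env.gripper_to(opening, grip_force=None): finger opening in mm; grip_force is the grip in N (None keeps the last); returns when the fingers have stopped.
- env.sleep(seconds).
- env.solve_ik(position, orientation): joint angles nearest the present ones, or None.
- env.get_state(): the state.
- eyes.snapshot(name): name is "side" or "top"; returns a dict with "color" (400x640x3 uint8, red, green, blue), "intrinsics" (3x3 intrinsics, pixels), "rvec" (rotation vector, rad) and "tvec" (3), from world to camera coordinates, as OpenCV has them. Camera axes: x right, y down, z forward; pixel columns grow to the right and rows downward; lengths in mm; the calibration is good to about 2 mm. A picture is of the moment at which its call begins. There is no depth.
A pose or a line that the arm cannot do raises env.PlanningError and nothing moves.
- env.finish_job(): hands the job in; it is judged then, once.
The state is a dict: "time": time; "q": joint angles; "joint_vel": joint speeds; "effort": joint torques, N m; "position": TCP position; "ee_rot": TCP orientation; "ft_force": force on the tool from outside, world axes, zero at the start; "torque": the same for the moment, N m; "gripper_width": finger opening in mm; "grasp_force": force on a finger pad.
Only numpy, scipy, OpenCV 4.12 (cv2) and the standard library are available. Lean on these libraries where they do the work, as an engineer would, in place of code of your own. Each camera call takes 0.05 s, during which the arm holds its last target. There are 200 camera calls.

## Working session

There is one attempt and no reset: what is moved stays moved. The work goes in short steps, each a Python script; the robot and the scene stay as the last script left them, time stands still between calls to the robot, and variables do not carry over. Pictures are saved under pics/ and viewed, at most 10 in all, crops included, and the job is handed in when it is done.

```bash
mkdir -p pics
python3 - <<'E'
from bench import env, eyes
import cv2,numpy as np,pickle
d={}
for n in("top","side"):
    s=eyes.snapshot(n); d[n]=s
    cv2.imwrite(f"pics/{n}0.png",s["color"][:,:,::-1])
    print(n,s["intrinsics"],s["rvec"],s["tvec"])
pickle.dump(d,open("s0.pkl","wb"))
print(env.get_state())
E
```

```text
top [[502.3469656    0.         318.53095158]
 [  0.         502.3469656  207.66805952]
 [  0.           0.           1.        ]] [ 2.13518352 -2.09604981  0.21138791] [  -2.35309315  565.10826466 1251.42914714]
side [[504.79155798   0.         326.28756157]
 [  0.         504.79155798 200.88215428]
 [  0.           0.           1.        ]] [ 2.31387092 -0.47992982  0.2122389 ] [-505.29858912  212.63583145 1189.22657331]
{'time': 0.1, 'q': array([-1.20601272,  0.39910977,  0.04506124,  1.53776822, -0.01866882,
        1.20690938, -0.05072425]), 'joint_vel': array([-2.57337020e-03, -3.47918738e-03, -5.08751370e-04, -3.56469034e-03,
        8.22164675e-05,  1.69841914e-03, -4.63347260e-04]), 'effort': array([ 3.46605841e-03, -4.76264083e+01,  1.37016725e+00, -2.54949009e+01,
        1.19771625e-02,  5.05675809e-03,  1.30447486e-05]), 'position': array([290.5219859 , 580.85157778, 249.3668566 ]), 'ee_rot': array([-1.24622540e-04,  2.29782176e-01,  9.73241679e-01, -8.78182352e-04]), 'ft_force': array([-0.81195886, -0.14214824, -0.58113078]), 'torque': array([0.01026288, 0.01424826, 0.00317606]), 'grasp_force': 0.0, 'gripper_width': 85.83515353957212}
```

View pics/top0.png

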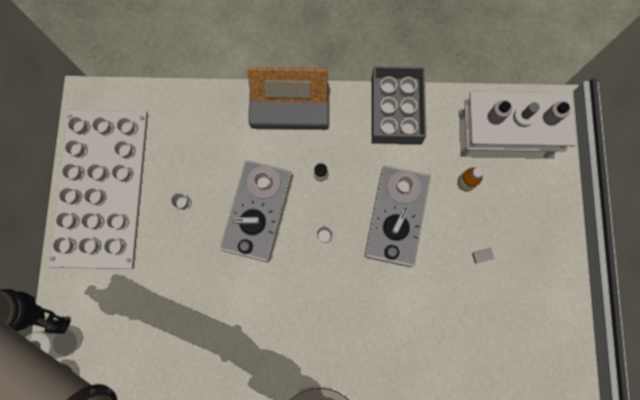

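View pics/side0.png

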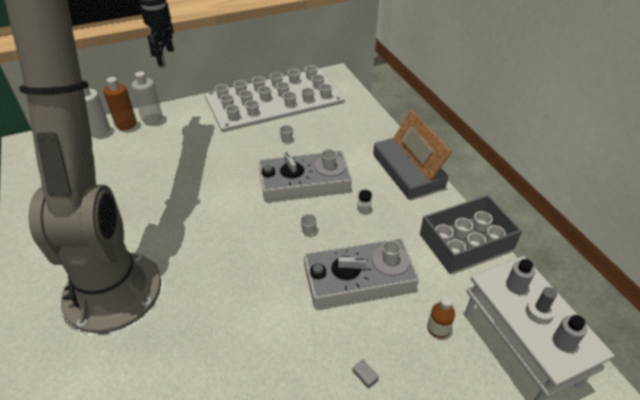

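Top view: the left stirrer's selector is at about (252,221), with its pointer to image left. The right one's is at (396,227), with its pointer up and slightly right. Both -x ends and buttons face the robot, at (245,246) and (392,252). Next I'll measure the poses and pointer directions.

```bash
cat > h.py <<'E'
import cv2,numpy as np
def ray(s,uv,z):
    R=cv2.Rodrigues(np.array(s["rvec"],float))[0]; t=np.array(s["tvec"],float).ravel()
    c=-R.T@t; d=R.T@np.linalg.inv(s["intrinsics"])@np.array([uv[0],uv[1],1.])
    return (c+d*(z-c[2])/d[2])
def proj(s,P):
    return cv2.projectPoints(np.array(P,float).reshape(-1,1,3),np.array(s["rvec"],float),np.array(s["tvec"],float),s["intrinsics"],None)[0].reshape(-1,2)
E
python3 - <<'E'
import pickle
from h import *
d=pickle.load(open("s0.pkl","rb"));s=d["top"];im=s["color"][:,:,::-1].copy()
g=im.max(2)
for n,(x0,y0) in dict(L=(210,155),R=(355,160)).items():
    c=g[y0:y0+115,x0:x0+85]
    def cen(uv,r,thr,z):   # largest dark blob near uv
        m=(c<thr).astype(np.uint8); k,lab,st,ce=cv2.connectedComponentsWithStats(m)
        i=min((i for i in range(1,k) if st[i,4]>40),key=lambda i:np.hypot(*(ce[i]+[x0,y0]-uv)))
        cc,rr=cv2.minEnclosingCircle(np.argwhere(lab==i)[:,::-1].astype(np.float32))
        p=np.array(cc)+[x0,y0]; return p,rr,ray(s,p,z)
    for nm,uv,z in(("disc",(252,221) if n=="L" else (396,227),60),("btn",(245,246) if n=="L" else (392,252),60)):
        print(n,nm,*cen(np.array(uv),0,60,z))
    m=cv2.inRange(im[y0:y0+115,x0:x0+85],(0,0,0),(255,255,255))
L=cv2.resize(im[155:265,215:300],None,fx=4.6,fy=4.6,interpolation=cv2.INTER_CUBIC)
R=cv2.resize(im[160:270,355:440],None,fx=4.6,fy=4.6,interpolation=cv2.INTER_CUBIC)
o=np.hstack([L,R]);cv2.imwrite("pics/c0.png",cv2.convertScaleAbs(o,alpha=1.4));print(o.shape)
E
```

```text
L disc [252.01648331 221.54395294] 12.816194534301758 [524.63943875 179.17448563  60.        ]
L btn [245.  246.5] 7.159010887145996 [459.59848755 194.21503693  60.        ]
R disc [395.69417572 227.22815704] 12.907910346984863 [ 516.65605241 -191.70892167   60.        ]
R btn [391.29999924 251.90000153] 7.021494388580322 [ 452.67564884 -179.7213229    60.        ]
(506, 782, 3)
```

View pics/c0.png

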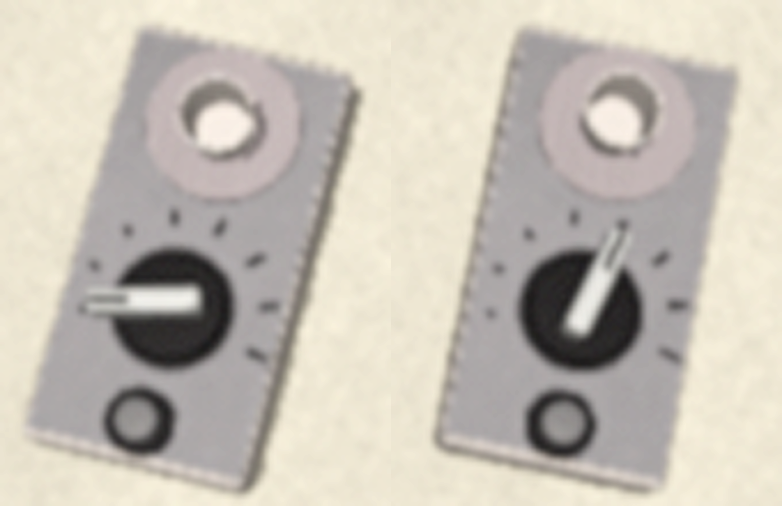

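The left stirrer's pointer is on mark 0 (the shortest). The right one's is on mark 4, the fifth. So the left selector has to go on four clicks. I'll do the first click with closed fingers and then check.

```bash
cat >> h.py <<'E'
from bench import env,eyes
A=np.array([524.6,179.2]); YAW=np.radians(-13.0); ZT=91
def q(phi): return [0,np.cos(phi/2),np.sin(phi/2),0]
def tgt(j,z=ZT,r=36,off=17):   # finger pose touching bar at joint value j (deg)
    th=YAW+np.radians(105-j); er=np.array([np.cos(th),np.sin(th)]); et=np.array([-er[1],er[0]])
    return [*(A+r*er+off*et),z], q(th+np.pi/2)
def sweep(a,b,rate=40,step=6):
    for j in np.linspace(a,b,int(abs(b-a)//step)+2)[1:]:
        p,o=tgt(j); env.move_l(p,o,rate=rate)
        s=env.get_state(); th=YAW+np.radians(105-j); f=s["ft_force"]
        print("j%.0f"%j,"Ft %.2f"%(f[0]*-np.sin(th)+f[1]*np.cos(th)),"Fz %.2f"%f[2],"err",np.round(s["position"]-p,1),"t%.1f"%s["time"])
def shot(n,name):
    s=eyes.snapshot(n); cv2.imwrite(f"pics/{name}_{n}.png",s["color"][:,:,::-1]); return s
def crop(s,name,z=70,w=55):
    u,v=proj(s,[*A,z])[0].astype(int); u0,v0=max(u-w,0),max(v-w,0)
    c=s["color"][v0:v0+2*w,u0:u0+2*w,::-1]; return cv2.convertScaleAbs(cv2.resize(c,(390,390),interpolation=cv2.INTER_CUBIC),alpha=1.3)
E
python3 - <<'E'
from h import *
env.gripper_to(0)
p,o=tgt(-18,z=200); env.move_pose(p,o)
print(env.move_l(tgt(-18)[0],rate=100,force_limit=5), env.get_state()["q"][6], env.get_state()["ft_force"])
sweep(-18,21,step=4); sweep(21,12)
cv2.imwrite("pics/c1.png",np.hstack([crop(shot(n,"a1"),n) for n in("top","side")]))
E
```

```text
False 1.50381830819471 [0.01394624 0.07503833 0.61442488]
j-14 Ft -0.85 Fz 0.08 err [0.4 0.3 0.6] t3.9
j-10 Ft -0.55 Fz 0.24 err [0.  0.1 0.2] t4.2
j-6 Ft -0.71 Fz 0.08 err [-0.1 -0.   0. ] t4.4
j-2 Ft 0.05 Fz 0.28 err [-0.1 -0.  -0. ] t4.7
j2 Ft -0.26 Fz 0.08 err [-0.3 -0.1 -0.1] t4.9
j5 Ft 1.24 Fz -0.33 err [-0.6 -0.  -0.2] t5.2
j9 Ft 2.52 Fz 0.93 err [-0.5  0.1 -0.2] t5.4
j13 Ft 0.33 Fz -0.31 err [ 0.7 -0.1  0.2] t5.7
j17 Ft 0.01 Fz 0.35 err [ 0.4 -0.2  0.1] t5.9
j21 Ft 1.64 Fz 0.04 err [ 0.1 -0.1  0. ] t6.2
j16 Ft -0.03 Fz 0.13 err [-0.2 -0.1 -0. ] t6.4
j12 Ft 0.76 Fz -0.03 err [ 0. -0.  0.] t6.7
```

View pics/c1.png

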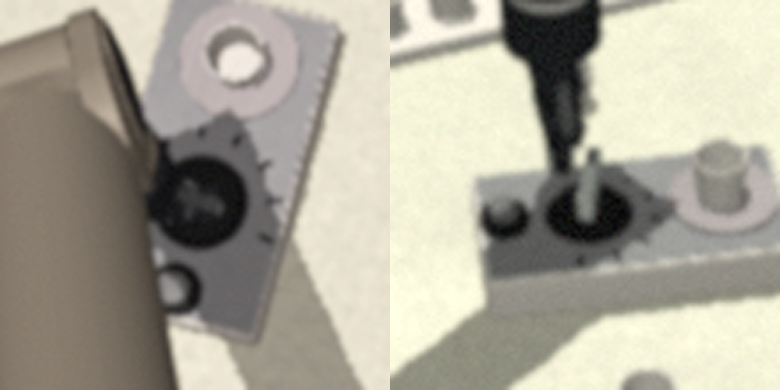

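The force peaked at 2.5 N and then dropped at nominal 10–13°. The side view shows the pointer at (592,160) in the crop, one click on and clear of the finger. Now the remaining three clicks.

Run:
```python
from h import *
sweep(12,50,step=4); sweep(50,80,step=4); sweep(80,108,step=4); sweep(108,92)
p,o=tgt(92,z=220); env.move_l(p,rate=150)
cv2.imwrite("pics/c2.png",np.hstack([crop(shot(n,"a2"),n) for n in("top","side")]))
```

```text
j16 Ft 1.07 Fz -0.29 err [ 0.2  0.1 -0. ] t7.0
j20 Ft 0.51 Fz 0.27 err [-0. -0. -0.] t7.3
j23 Ft -0.38 Fz -0.72 err [-0.1 -0.1 -0. ] t7.5
j27 Ft 1.37 Fz 0.37 err [-0.4 -0.  -0.1] t7.8
j31 Ft 1.66 Fz 0.32 err [-0.7  0.1 -0.2] t8.0
j35 Ft 1.66 Fz -0.01 err [-0.6  0.1 -0.2] t8.3
j39 Ft -0.28 Fz 0.35 err [ 0.8 -0.2  0.2] t8.5
j42 Ft 0.09 Fz -0.24 err [ 0.6 -0.2  0.2] t8.8
j46 Ft 0.46 Fz 0.38 err [ 0.1 -0.1  0.1] t9.0
j50 Ft -0.15 Fz -0.38 err [-0.  -0.1 -0. ] t9.3
j54 Ft 0.74 Fz 0.69 err [-0.3  0.1 -0.1] t9.5
j58 Ft 1.38 Fz 0.88 err [-0.6  0.4 -0.1] t9.8
j61 Ft 1.31 Fz 0.33 err [-0.5  0.3 -0.2] t10.0
j65 Ft -0.14 Fz 0.43 err [ 0.6 -0.5  0.1] t10.3
j69 Ft 0.14 Fz -0.32 err [ 0.6 -0.5  0.2] t10.5
j72 Ft -0.05 Fz -0.67 err [ 0.2 -0.2  0.1] t10.8
j76 Ft 0.39 Fz -0.27 err [-0.  -0.1  0. ] t11.0
j80 Ft -0.53 Fz 0.54 err [-0.1 -0.   0. ] t11.3
j84 Ft 0.78 Fz 0.68 err [-0.3  0.4 -0.1] t11.5
j87 Ft 2.59 Fz -0.04 err [-0.4  0.6 -0.1] t11.8
j90 Ft 1.11 Fz -0.09 err [-0.3  0.4 -0.1] t12.0
j94 Ft -0.65 Fz -0.46 err [ 0.3 -0.5  0. ] t12.3
j98 Ft -0.40 Fz -1.01 err [ 0.4 -0.8  0.1] t12.5
j101 Ft -0.28 Fz 1.22 err [ 0.2 -0.3  0. ] t12.8
j104 Ft -0.58 Fz 0.18 err [ 0.  -0.1  0. ] t13.0
j108 Ft -0.16 Fz -0.51 err [-0.  0. -0.] t13.3
j103 Ft -0.57 Fz 0.22 err [-0.1  0.5  0. ] t13.5
j97 Ft 0.50 Fz -0.55 err [-0.   0.2  0. ] t13.8
j92 Ft 0.12 Fz 0.30 err [-0.  0.  0.] t14.0
```

View pics/c2.png

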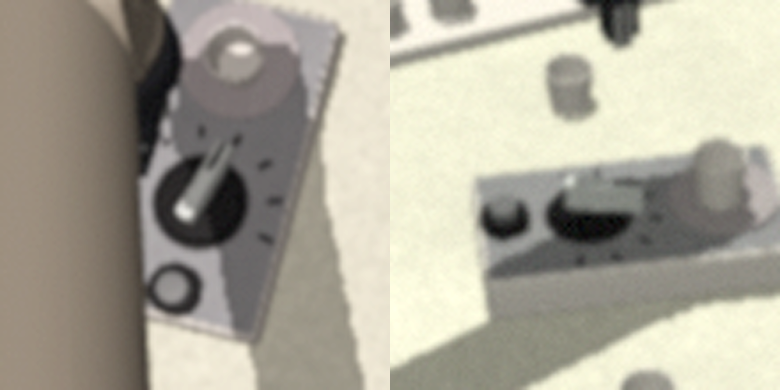

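Four force drops, and the top crop shows three marks left beyond the pointer, so it is on mark 4. The button is at about (172,288) in the crop. Next, press it with a force limit.

Run:
```python
from h import *
B=A-67*np.array([np.cos(YAW),np.sin(YAW)]); print(B)
o=q(YAW+np.pi/2)
env.move_l([*B,150],o,rate=120); env.move_l([*B,105],rate=60); env.sleep(.3)
for z in np.arange(103,66,-1.):
    hit=env.move_l([*B,z],rate=12,force_limit=8)
    s=env.get_state(); f=s["ft_force"][2]
    if abs(f)>1 or hit: print(z,"%.2f"%s["position"][2],"Fz %.2f"%f,hit)
    if hit or f>8: break
shot("side","press"); env.sleep(.2); print(env.get_state()["ft_force"],env.get_state()["time"])
```

```text
[459.31720566 194.27172064]
98.0 97.96 Fz -1.16 False
91.0 91.09 Fz 1.36 False
90.0 90.08 Fz 1.91 False
89.0 89.05 Fz 1.36 False
88.0 88.06 Fz 2.66 False
87.0 87.06 Fz 2.99 False
86.0 86.06 Fz 3.56 False
85.0 85.10 Fz 4.23 False
84.0 84.91 Fz 12.64 False
[-2.43005959 -0.12990687 13.01906785] 22.8417
```

The force rose from about z=91, passed 4 N at 85 and then hit a hard stop, which is the full 6 mm of travel. Now I'll release and check.

Run:
```python
from h import *
B=env.get_state()["position"][:2]
env.move_l([*B,100],rate=40); env.move_l([*B,230],rate=150)
env.move_pose([330,480,260],q(2.6)); env.sleep(.5)
a,b=[shot(n,"end") for n in("top","side")]
cv2.imwrite("pics/c3.png",np.vstack([a["color"],b["color"]])[:,:,::-1] if 0 else np.hstack([crop(a,""),crop(b,"")])); print(env.get_state()["time"],env.get_state()["ft_force"])
```

```text
26.2083 [ 1.01755707  0.07259781 -0.35196889]
```

View pics/c3.png

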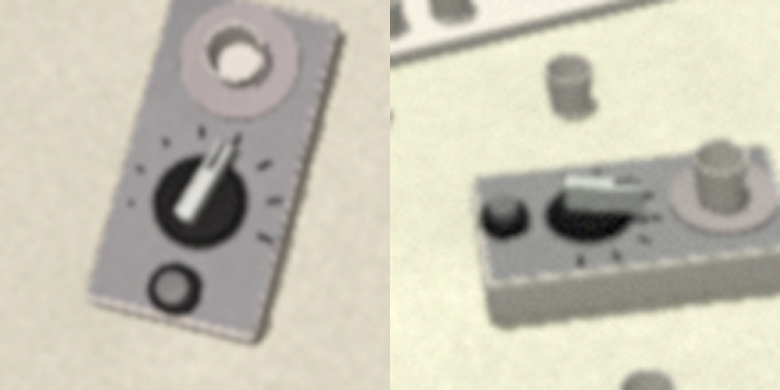

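View pics/end_top.png

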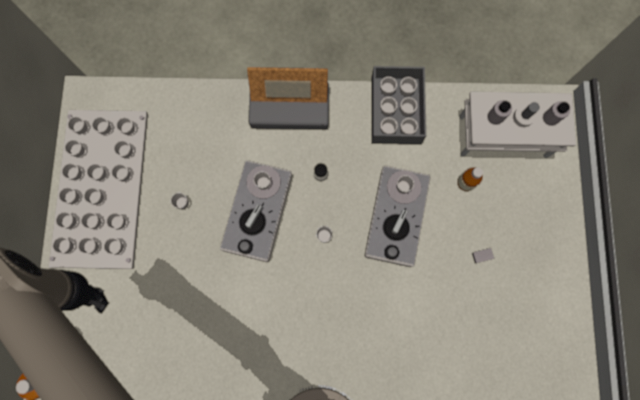

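The left pointer at (258,208) has four marks before it and three after, the same as the right one at (403,215). The button is back up and nothing else has moved.

```bash
python3 -c "
from bench import env
print(env.finish_job())"
```

```text
the job is handed in; nothing more can be done
None
```

I pushed the left (slower) stirrer's selector on four clicks to the fifth mark, matching the right one, then pressed its start button fully down; it sprang back, nothing else moved in the images, and the job is handed in.

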